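# Ready a market display stand: sweep it, then fit the keyed carvings

## Task

First, holding the wooden scraper block, sweep the three stray stone chips along the ledge of the display stand into the catch tray at its end, without touching the chips with the gripper. Then set the two stone carvings upright in the two plinths on the stand, each turned so that the flat or the notch of its foot matches its own recess and it drops fully home. Leave the scraper standing or lying on the table beside the stand, and do not disturb the other goods.

Things in the scene. Friction and masses are not known exactly. Their poses are not given: they have to be found in the camera images.
- flat_carving_center (a point): dark stone carving with the flat, upright, about 110 g, 50 mm high: pale wooden foot, a disc 56 mm across and 12 mm thick (lower edge bevelled 3 mm) with one straight flat 19 mm from the axis; on it a block 24 mm (x) by 36 mm (y), upright-sided from 12 to 43 mm above the underside, then a roof ridge along y. The point is on the axis 25 mm above the underside; z up, x points at the flat.
- notch_carving_center (a point): dark stone carving with the notch, upright, about 100 g, 50 mm high: pale wooden foot, a disc 46 mm across and 12 mm thick (lower edge bevelled 3 mm) with a square notch 12 mm wide and 9 mm deep in its rim; on it a block 24 mm (x) by 36 mm (y), upright-sided from 12 to 43 mm above the underside, then bevelled. The point is on the axis 25 mm above the underside; z up, x points at the notch.
- flat_plinth_floor (a point): fixed light wooden disc 86 mm across and 18 mm high on the stand, with a recess 61 mm across and 8 mm deep, one side closed by a straight flat 21.5 mm from the axis. The point is the centre of the recess floor, 20 mm above the table; z up, x points at the flat. The carving with the flat fits with 2.5 mm play all round, only with x along x.
- notch_plinth_floor (a point): fixed light wooden disc 86 mm across and 18 mm high on the stand, with a recess 51 mm across and 8 mm deep and a square key 7 mm wide that sticks inward from the rim to 16.5 mm from the axis. The point is the centre of the recess floor, 20 mm above the table; z up, x points at the key. The notched carving fits with 2.5 mm play all round, only with x along x.
- stand: fixed light wooden display stand, 183 mm (x, -83 to 100) by 270 mm (y, -135 to 135), origin at table height, x pointing roughly away from the robot. In front (x -83 to 3) a ledge 24 mm high with the lane (y -135 to 65), then the catch tray (y 65 to 135); behind (x 3 to 100) a low shelf 10 mm high that carries the two plinths.
- lane (a point): middle of the lane along the ledge, on its surface (24 mm above the table), axes as the stand. The lane is 72 mm wide (x) between two kerbs 6 mm high and 7 mm wide, and reaches 100 mm to either side along y; its -y end is open, at its +y end it drops into the catch tray.
- tray (a point): centre of the catch tray's floor (4 mm above the table), axes as the stand. Inside 72 mm (x) by 65 mm (y); walls 34 mm above the table on three sides, open towards the lane, whose edge is 32 mm from here towards -y.
- scraper_center (a point): wooden scraper block standing on its blade on the table, 62 mm high, about 90 g: blade 64 mm (x) by 26 mm (y), 32 mm high, and above it a handle 36 mm (x) by 22 mm (y). The point is in the middle, 31 mm above the underside; z up, x along the blade. The blade fits across the lane.
- chip0_center (a point): stray stone chip, about 22 x 18 mm and 11 mm thick, 11 g, loose on the ledge in the lane, 27 mm before to 73 mm past its middle along y; the point is half-way up its thickness
- chip1_center (a point): stray stone chip, about 19 x 21 mm and 10 mm thick, 11 g, loose on the ledge in the lane, 27 mm before to 73 mm past its middle along y; the point is half-way up its thickness
- chip2_center (a point): stray stone chip, about 24 x 17 mm and 12 mm thick, 11 g, loose on the ledge in the lane, 27 mm before to 73 mm past its middle along y; the point is half-way up its thickness
- bangle: bystander, loose: brass bangle, ring 66 mm across, 14 mm high, lying flat; origin at the middle of its underside
- bead_jar: bystander, loose: round amber glass jar with a wooden cap, 44 mm across, 52 mm high; origin at the middle of its underside
- hoop: bystander, loose: dark wooden hoop 96 mm across, 10 mm high, lying flat; origin at the middle of its underside
- gift_box: bystander, loose: flat cardboard box 70 x 50 x 26 mm (x, y, z); origin at the middle of its underside
- clay_bowl: bystander, loose: terracotta bowl 90 mm across, 40 mm high; origin at the middle of its underside
- spool: bystander, loose: wooden spool 48 mm across, 48 mm high; origin at the middle of its underside
- bracelet: bystander, loose: wooden bracelet, ring 60 mm across, 12 mm high, lying flat; origin at the middle of its underside

How it is judged:
By the outcome, as a careful person would: the job done as asked, in the order asked, and still so for the second after the job is handed in, with the robot touching nothing.
It also fails if it takes over 72 s, if anything falls off the work surface, if the arm or the gripper's body presses on something with over 40 N, if the wrist force passes 120 N, or if a joint passes its speed limit or range.

## Robot

A 6-joint arm with a two-finger parallel gripper is mounted at the origin on the work surface. World frame = base frame: x ahead of the robot, y to its left, z up, the work surface at z = 0. Lengths are in m, angles in rad, forces in N, time in s.
With the tool pointing down it reaches from about 0.35 to 0.975 m from the base axis. Payload 4.9 kg.
Tool frame: the origin (TCP) lies on the centre line of the jaws, within the pads' length; the fingertips stand 17 mm ahead of it and the grasp point (between the pads) lies 2 mm behind it (ctrl.tcp_to_tips is the x of the fingertips in the tool frame, in m); x points along the fingers, z is the direction in which the jaws open and shut, and the axes are right-handed (so a half turn about x gives the same grasp; the last joint's range is limited). The gripper opens to 85 mm and grips with 20 to 120 N. Pads are 22 mm wide; open, the fingers measure 114 mm over their backs; the gripper's body (76 mm by 85 mm) begins 54 mm behind the grasp point. The pads swing forward as they close: fully open they stand 13 mm farther back than shut.
Start: joints at [1.019, 0.053, 1.613, -0, 1.476, -0.119], TCP at [0.262, 0.567, 0.248] pointing down, gripper open.
Joint ranges: [-3.01, 3.01], [-1.01, 2.22], [0.06, 2.58], [-1.02, 4.17], [0.09, 2.62], [-3.14, 3.14]. Speed limits (rad/s): [2.57, 2.57, 3.14, 3.14, 3.14, 3.14].

## Interface

Orientations are given as a rotation vector (axis times angle).
In Python, from station import ctrl, cams, finder gives the robot as it stands.
- The arm moves only by the tool step_arm, never from a script. Its argument "moves" is a list of rows, each a list of 3 entries, a list of its own where there are three numbers: the shift along the tool's x, y, z in cm, then the turn, a rotation vector about the tool's x, y, z in degrees, then the opening, from 0 (shut) to 1 (fully open). A call has exactly 10 rows; each row is the pose to reach, as a shift and turn from the pose measured when the call began, along the tool's axes at that moment; what a row does not reach only later rows make up. A row lasts 1/12 s, in which the tool goes at most 41.7 mm and 7.16 degrees, less where a joint would pass 70% of its speed; a pose out of reach is approached as far as the arm can. A call with a gripper value outside its range is refused whole. The fingers move at their own pace and stop on an object; "grip_force" is the grip in N (left out, the last holds). Time passes only in rows, so rows that repeat a pose let the fingers close, or fill a call up. It gives the time, the measured TCP pose, the force and the opening at its end, in the units of the state.
- ctrl.get_obs(): the state, without advancing time (a new reading comes with each control period).
- cams.get_image(name): name is "side" or "top"; returns a dict with "pixels" (400x640x3 uint8, blue, green, red), "fx", "fy", "cx", "cy" (pixels), "position" and "attitude" of the camera in the world. Camera axes: x right, y up, looking along -z (the intrinsics and any distortion apply to the point x, -y, -z); pixel columns grow to the right and rows downward; lengths in m; the calibration is good to about 2 mm. A picture is of the moment at which its call begins. There is no depth.
- ctrl.finish_job(): hands the job in, once; it reports no verdict.
Trained networks look in the newest picture that a camera, given by its name, has taken for a name from the list of things; names that differ only in an ending like _2 or _b are one class to them, and where a whole thing is asked for, a point or a joint stands for the part that bears it (a point fixed in the world has none). Each returns a list of dicts, best first, with "conf" (0 to 1); they miss things now and then, are a little off and sometimes report something else, mostly with a low value. They report only what shows in the picture. A call takes as long as a camera call.
- finder.find_in(camera, name): "at" ([column, row] in pixels, amid what is visible of it).
- finder.regions_of(camera, name): "region" (400x640 bool, what is visible of it) and "at" ([column, row] in pixels, amid what is visible of it).
- finder.tip_of(camera, name): "at" ([column, row] in pixels: a listed point, or the origin of a listed thing).
The state is a dict: "t": time; "q": joint angles; "dq": joint speeds; "effort": joint torques, N m; "tool_pos": TCP position; "tool_rot": TCP orientation; "contact_force": force on the tool from outside, world axes, zero at the start; "wrist_torque": the same for the moment, N m; "opening": finger opening in m.
Only numpy, scipy, OpenCV 4.12 (cv2) and the standard library are available. Lean on these libraries where they do the work, as an engineer would, in place of code of your own. Each camera call takes 0.05 s, during which the arm holds its last target. There are 200 camera calls.

## Working session

There is one attempt and no reset: what is moved stays moved. The work goes in short steps, Python scripts to look and compute and a tool call to move; the robot and the scene stay as the last step left them, time stands still between calls to the robot, and variables do not carry over. Pictures are saved under pics/ and viewed, on a budget of 10 in all, crops included, one or two more only if the job needs it, and the job is handed in when it is done.

Besides the shell and the picture viewer there is one more tool, called as name([rows], argument=value, ...), one row to a line, values as JSON. step_arm: Moves the arm, as the interface text tells. Its arguments: {"type":"object","properties":{"moves":{"type":"array"},"grip_force":{"type":"number"}},"required":["moves"]}

```bash
mkdir -p pics; ls; cat > h.py <<'E'
import numpy as np, cv2
from scipy.spatial.transform import Rotation as R
from station import ctrl, cams, finder
def rot(a):
    a=np.array(a,float)
    if a.shape==(3,3): return a
    return (R.from_rotvec(a) if a.size==3 else R.from_quat(a)).as_matrix()
def ray(im,p):
    d=rot(im["attitude"])@np.array([(p[0]-im["cx"])/im["fx"],-(p[1]-im["cy"])/im["fy"],-1.])
    return np.array(im["position"]),d
def at_z(im,p,z):
    o,d=ray(im,p); return o+d*(z-o[2])/d[2]
def proj(im,P):
    c=rot(im["attitude"]).T@(np.array(P)-np.array(im["position"])); return np.array([im["cx"]+im["fx"]*c[0]/-c[2],im["cy"]+im["fy"]*-c[1]/-c[2]])
E
python3 - <<'E'
from h import *
print(ctrl.get_obs())
Z=dict(flat_carving_center=.025,notch_carving_center=.025,flat_plinth_floor=.02,notch_plinth_floor=.02,lane=.024,tray=.004,stand=0,scraper_center=.031,chip0_center=.03,chip1_center=.029,chip2_center=.03,bangle=0,bead_jar=0,hoop=0,gift_box=0,clay_bowl=0,spool=0,bracelet=0)
for c in("top","side"):
    im=cams.get_image(c); cv2.imwrite(f"pics/{c}0.png",im["pixels"])
    print(c,{k:v for k,v in im.items() if k!="pixels"})
    for n,z in Z.items():
        print(n,[(np.round(f["at"],1).tolist(),np.round(at_z(im,f["at"],z),3).tolist()[:2],round(f["conf"],2)) for f in finder.tip_of(c,n)[:3]])
E
```

```text
pics
{'t': 0.0, 'q': array([ 1.01903879e+00,  5.33316442e-02,  1.61430524e+00, -1.43393815e-05,
        1.47601669e+00, -1.18998542e-01]), 'dq': array([-0.00021316,  0.00111249, -0.00140889, -0.00048434, -0.00150073,
        0.00028293]), 'effort': array([ 2.39480774e-03, -3.93650222e+01, -3.70191729e+01,  7.90890749e-05,
        6.76621363e-03,  1.64208154e-05]), 'tool_pos': array([0.26179719, 0.56686869, 0.24707191]), 'tool_rot': array([-0.88578514,  1.38528676,  0.88429149]), 'contact_force': array([ 0.0749026 , -0.48001382,  0.19017975]), 'wrist_torque': array([ 0.00191673, -0.00422606, -0.0100168 ]), 'opening': 0.08506812842741025}
top {'fx': 369.3037052317383, 'fy': 369.3037052317383, 'cx': 322.14855111416256, 'cy': 200.19313036871938, 'position': array([ 0.44102478, -0.03555527,  0.93833058]), 'attitude': array([ 0.08871306, -0.13647383, -1.54087027])}
flat_carving_center [([412.3, 260.0], [0.432, -0.287], 0.85)]
notch_carving_center [([188.6, 252.8], [0.436, 0.258], 0.83)]
flat_plinth_floor [([322.9, 165.9], [0.663, -0.062], 0.84)]
notch_plinth_floor [([268.6, 160.7], [0.672,
[... 1497 characters left out ...]
 0.126], 0.56)]
stand [([298.1, 230.0], [0.629, 0.02], 0.97)]
scraper_center [([373.8, 220.4], [0.437, 0.0], 0.78)]
chip0_center [([319.9, 206.7], [0.578, -0.04], 0.6)]
chip1_center [([324.7, 222.7], [0.561, 0.017], 0.64)]
chip2_center [([315.1, 231.1], [0.583, 0.049], 0.52)]
bangle [([376.8, 270.1], [0.428, 0.135], 0.83)]
bead_jar [([375.5, 194.4], [0.43, -0.134], 0.86)]
hoop [([274.8, 337.9], [0.642, 0.333], 0.79), ([300.2, 229.9], [0.624, 0.02], 0.48)]
gift_box [([303.0, 151.9], [0.652, -0.312], 0.77), ([375.6, 271.8], [0.431, 0.141], 0.26)]
clay_bowl [([225.7, 291.7], [0.771, 0.226], 0.87)]
spool [([269.5, 161.8], [0.747, -0.254], 0.86)]
bracelet [([394.3, 140.7], [0.368, -0.395], 0.54)]
```

```bash
python3 - <<'E'
import cv2
t=cv2.imread("pics/top0.png")[110:310,155:475]; cv2.imwrite("pics/topc.png",cv2.resize(t,(800,500),interpolation=cv2.INTER_CUBIC))
s=cv2.imread("pics/side0.png")[125:345,215:425]; cv2.imwrite("pics/sidec.png",cv2.resize(s,None,fx=2.7,fy=2.7,interpolation=cv2.INTER_CUBIC))
E
```

```text
(no output)
```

View pics/topc.png

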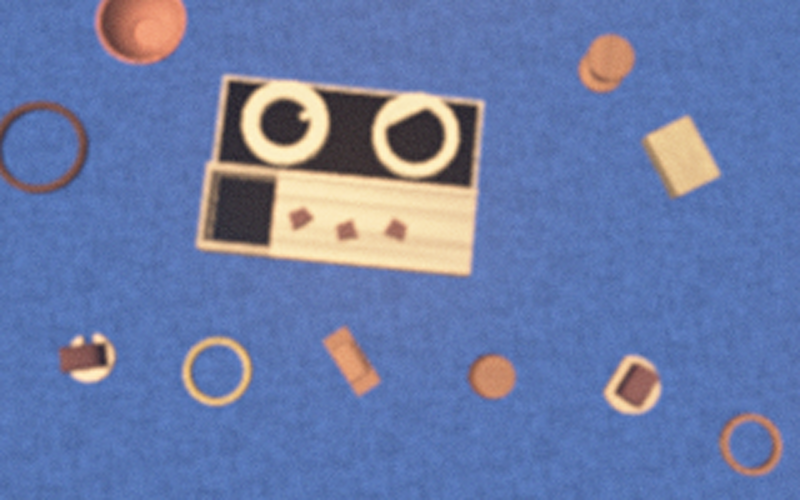

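View pics/sidec.png

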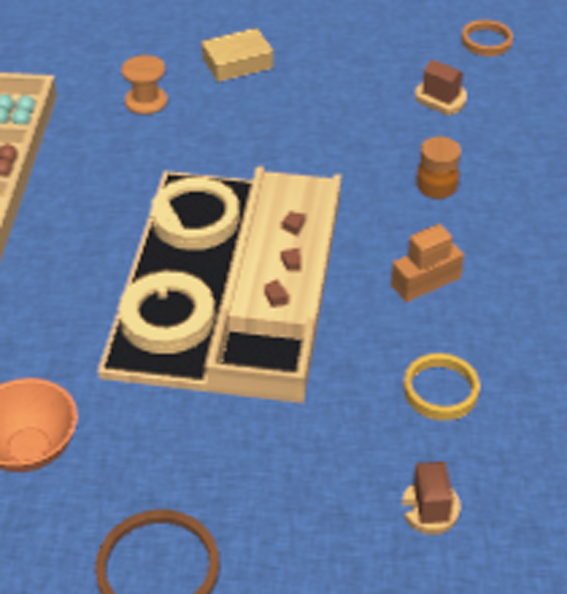

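Both views agree. In the crops the scraper, carvings, chips and plinths all show, with the notch key at about (303,115) in the top crop and the flat at the upper left of the right-hand plinth. Next I fit the known shapes to both pictures.

```bash
cat > fit.py <<'E'
from h import *
from scipy.optimize import minimize
SS=4
def world(P,p,z0=0):
    c,s=np.cos(p[2]),np.sin(p[2]); P=np.asarray(P,float)/1000
    return np.c_[p[0]+c*P[:,0]-s*P[:,1],p[1]+s*P[:,0]+c*P[:,1],P[:,2]+z0]
def pix(im,W,off): return np.round((np.array([proj(im,w) for w in W])-off+.5)*SS-.5).astype(np.int32)
def box(x0,x1,y0,y1): return [(x0,y0),(x1,y0),(x1,y1),(x0,y1)]
def disc(r,n=48): a=np.arange(n)*2*np.pi/n; return np.c_[r*np.cos(a),r*np.sin(a)]
def flatd(r,f): d=disc(r,144); d[:,0]=np.minimum(d[:,0],f); return d
def notchd(r,w,xin):
    d=disc(r,144); k=(np.abs(d[:,1])<w/2)&(d[:,0]>0); d=d[~k]; a=np.arctan2(d[:,1],d[:,0]); d=d[np.argsort(a%(2*np.pi))]
    return np.r_[d,[(r,-w/2),(xin,-w/2),(xin,w/2),(r,w/2)]]
def prism(canvas,im,poly,z0,z1,p,off,lab,zt=None):
    poly=np.array(poly,float); n=len(poly)
    b=pix(im,world(np.c_[poly,np.full(n,z0)],p),off); t=pix(im,world(np.c_[poly,np.full(n,z1)],p),off)
    cv2.fillPoly(canvas,[b],lab); cv2.fillPoly(canvas,[t],lab)
    for i in range(n): cv2.fillConvexPoly(canvas,cv2.convexHull(np.array([b[i],b[i-1],t[i],t[i-1]])),lab)
def hull(canvas,im,P,p,off,lab): cv2.fillConvexPoly(canvas,cv2.convexHull(pix(im,world(P,p),off)),lab)
def block(hip): 
    P=[(x,y,z) for x in(-12,12) for y in(-18,18) for z in(12,43)]
    return P+([(0,-18,50),(0,18,50)] if not hip else [(sx*7,sy*13,50) for sx in(-1,1) for sy in(-1,1)])
def draw(kind,c,im,p,off):
    if kind=="flat": prism(c,im,flatd(28,19),0,12,p,off,1); hull(c,im,block(0),p,off,2)
    if kind=="notch": prism(c,im,notchd(23,12,14),0,12,p,off,1); hull(c,im,block(1),p,off,2)
    if kind=="scraper": prism(c,im,box(-32,32,-13,13),0,32,p,off,3); prism(c,im,box(-18,18,-11,11),32,62,p,off,3)
    if kind in("fp","np"):
        prism(c,im,disc(43),10,28,p,off,1)
        q=flatd(30.5,21.5) if kind=="fp" else notchd(25.5,7,16.5)
        a=np.zeros_like(c);b=a.copy(); w=lambda z:pix(im,world(np.c_[q,np.full(len(q),z)],p),off)
        cv2.fillPoly(a,[w(28.)],1); cv2.fillPoly(b,[w(20.)],1); c[(a&b)>0]=2
    if kind=="stand":
        prism(c,im,box(3,100,-135,135),0,10,p,off,1); prism(c,im,box(-83,3,-135,65),0,24,p,off,1)
        prism(c,im,box(-83,-76,-135,65),24,30,p,off,1); prism(c,im,box(-4,3,-135,65),24,30,p,off,1); prism(c,im,box(-83,3,65,135),0,34,p,off,1)
def classify(px):
    px=px.astype(float); B,G,Rr=px[...,0],px[...,1],px[...,2]
    L=np.zeros(B.shape,np.uint8); non=(B<Rr*1.15)|(px.max(-1)<70)
    L[non]=1; L[non&(G<125)]=2
    return L
def fit(kind,ims,p0,win=30,free=False):
    D=[]
    for im in ims:
        ctr=proj(im,[p0[0],p0[1],.025]); o=np.round(ctr-win).astype(int); o=np.maximum(o,0)
        px=im["pixels"][o[1]:o[1]+2*win,o[0]:o[0]+2*win]; L=classify(px)
        if kind in("fp","np"): L[L==0]=2
        if kind in("stand","scraper"): L=(L>0).astype(np.uint8)
        D.append((im,o,L))
    def render(im,o,L,p):
        c=np.zeros((L.shape[0]*SS,L.shape[1]*SS),np.uint8)
        if kind in("fp","np"): c[:]=2
        draw(kind,c,im,p,o)
        if kind in("stand","scraper"): c=(c>0).astype(np.uint8)
        return c
    def cost(v):
        p=np.array([v[0]/1000,v[1]/1000,np.radians(v[2])]); t=0
        for im,o,L in D:
            c=render(im,o,L,p); M=cv2.resize(L,(c.shape[1],c.shape[0]),interpolation=cv2.INTER_NEAREST)
            m=c!=M
            if kind in("fp","np"):
                near=np.zeros_like(c); prism(near,im,disc(46),10,28,[p0[0],p0[1],0],o,1); m&=near>0
            t+=m.sum()/SS**2
        return t
    best=None
    for d in (0,-12,12):
        v=np.array([p0[0]*1000,p0[1]*1000,np.degrees(p0[2])+d])
        r=minimize(cost,v,method="Nelder-Mead",options=dict(initial_simplex=v+np.array([[0,0,0],[8,0,0],[0,8,0],[0,0,12]]),xatol=.1,fatol=.2,maxiter=150))
        if best is None or r.fun<best.fun: best=r
    return np.round(best.x,1),round(best.fun,1)
E
python3 - <<'E'
from fit import *
ims=[cams.get_image(c) for c in("top","side")]
r=np.radians
for k,p,w in [("scraper",(.437,0,r(-60)),25),("scraper",(.437,0,r(120-0)),25),("flat",(.432,-.278,r(145)),22),("flat",(.432,-.278,r(-30)),22),("notch",(.433,.258,r(10)),22),("fp",(.662,-.06,r(30)),32),("np",(.675,.076,r(-40)),32),("stand",(.62,.017,r(-5)),90)]:
    print(k,[fit(k,s,p,w) for s in (ims,ims[:1],ims[1:])],flush=True)
E
```

```text
scraper [(array([438.6,   0.6,  35.2]), np.float64(68.6)), (array([ 439.2,    1. , -144.7]), np.float64(23.2)), (array([438.1,   1.3,  33.6]), np.float64(44.5))]
scraper [(array([438.6,   0.6, 215.2]), np.float64(68.6)), (array([439.2,   1. ,  35.3]), np.float64(23.2)), (array([438.1,   1.3, 213.6]), np.float64(44.5))]
flat [(array([ 422.2, -279.1,   58.9]), np.float64(225.5)), (array([ 422.7, -278.9,   57.1]), np.float64(64.4)), (array([ 422.2, -281.7,   60.5]), np.float64(157.7))]
flat [(array([ 422.4, -279.2,   58.8]), np.float64(225.8)), (array([ 422.4, -279. ,   59. ]), np.float64(61.5)), (array([ 421.8, -281. ,   56.7]), np.float64(159.7))]
notch [(array([435.7, 258.7,   8.6]), np.float64(129.0)), (array([436.4, 259.6,  10. ]), np.float64(47.8)), (array([435.4, 257. ,   7.8]), np.float64(65.8))]
fp [(array([668.5, -56.5,  27.9]), np.float64(149.8)), (array([668.5, -56.3,  28.2]), np.float64(79.6)), (array([667.9, -56.7,  27.5]), np.float64(68.1))]
np [(array([677.2,  76.7, -73.9]), np.float64(146.7)), (array([677.5,  76.5, -56.3]), np.float64(76.8)), (array([677.1,  76.1, -75.6]), np.float64(71.1))]
stand [(array([619.6,  15.9,  -4. ]), np.float64(7250.3)), (array([619.7,  16. ,  -4. ]), np.float64(2839.6)), (array([619.7,  15.8,  -4. ]), np.float64(4408.8))]
```

```bash
cat > ov.py <<'E'
from fit import *
def panel(im,kind,p,win,size,outline=True):
    o=np.round(proj(im,[p[0],p[1],.025])-win).astype(int); px=im["pixels"][o[1]:o[1]+2*win,o[0]:o[0]+2*win]
    c=np.zeros((px.shape[0]*SS,px.shape[1]*SS),np.uint8); draw(kind,c,im,p,o)
    g=cv2.resize(px,(size,size),interpolation=cv2.INTER_CUBIC)
    c=cv2.resize(c,(size,size),interpolation=cv2.INTER_NEAREST)
    e=cv2.morphologyEx(c,cv2.MORPH_GRADIENT,np.ones((2,2)))>0
    g=g.copy(); g[e]=(0,255,0); return g
E
python3 - <<'E'
from ov import *
ims=[cams.get_image(c) for c in("top","side")]
r=np.radians
rows=[[panel(im,k,(x/1000,y/1000,r(a)),w,266) for k,x,y,a,w in L] for im in ims for L in [[("flat",422,-279,59,22),("np",677,76.6,-74,32),("stand",620,16,-4,90)]]]
cv2.imwrite("pics/ov1.png",np.vstack([np.hstack(x) for x in rows]))
E
```

```text
(no output)
```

View pics/ov1.png

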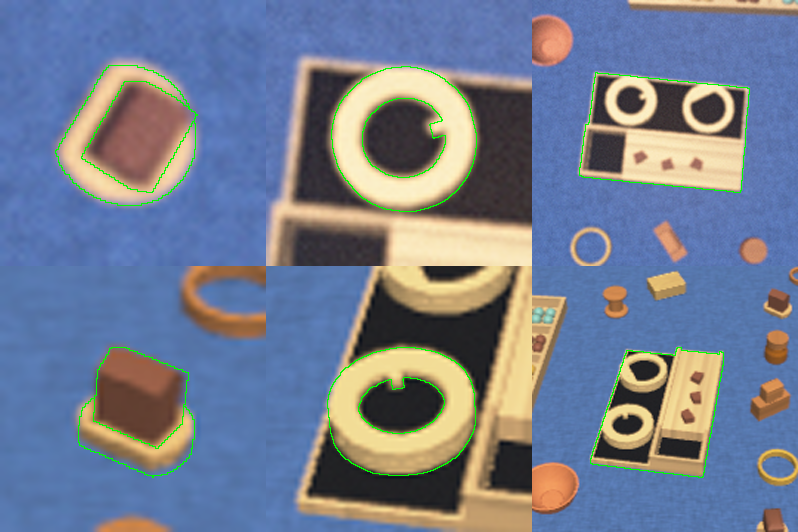

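The outlines show the stand and notch plinth fit closely, and the flat carving's foot and flat agree to about 2–3 mm. Now to move to the scraper.

```bash
cat > mv.py <<'E'
import sys; from h import *
# args: groups x y z(mm) yaw_of_jaws(deg); prints shift(cm) turn(deg) from current pose
o=ctrl.get_obs(); p=np.array(o["tool_pos"]); M=rot(o["tool_rot"])
print("t",round(o["t"],2),"tcp",np.round(p*1000,1),"jaw yaw",round(np.degrees(np.arctan2(M[1,2],M[0,2])),1),"tilt",np.round(M[:,0],3),"q",np.round(o["q"],2),"F",np.round(o["contact_force"],1),"open",round(o["opening"]*1000,1))
a=list(map(float,sys.argv[1:]))
for i in range(0,len(a),4):
    best=None
    for k in(0,180):
        f=np.radians(a[i+3]+k); z=np.array([np.cos(f),np.sin(f),0]); x=np.array([0,0,-1.]); T=np.c_[x,np.cross(z,x),z]
        rv=R.from_matrix(M.T@T).as_rotvec(degrees=True)
        if best is None or np.linalg.norm(rv)<np.linalg.norm(best): best=rv
    print(a[i:i+4],"shift",np.round(M.T@(np.array(a[i:i+3])/1000-p)*100,2).tolist(),"turn",np.round(best,1).tolist())
E
python3 mv.py 438.5 1 150 -56 438.5 1 110 -56
```

```text
t 2.1 tcp [262.1 567.3 248.3] jaw yaw 65.2 tilt [-0. -0. -1.] q [ 1.02  0.05  1.61 -0.    1.48 -0.12] F [ 0.7 -0.5 -0.6] open 85.3
[438.5, 1.0, 150.0, -56.0] shift [9.83, -39.77, -44.01] turn [-58.8, -0.0, -0.0]
[438.5, 1.0, 110.0, -56.0] shift [13.83, -39.77, -44.01] turn [-58.8, -0.0, -0.0]
```

step_arm([
  [[9.8, -39.8, -44], [-58.8, 0, 0], 1],
  [[9.8, -39.8, -44], [-58.8, 0, 0], 1],
  [[9.8, -39.8, -44], [-58.8, 0, 0], 1],
  [[9.8, -39.8, -44], [-58.8, 0, 0], 1],
  [[9.8, -39.8, -44], [-58.8, 0, 0], 1],
  [[9.8, -39.8, -44], [-58.8, 0, 0], 1],
  [[9.8, -39.8, -44], [-58.8, 0, 0], 1],
  [[9.8, -39.8, -44], [-58.8, 0, 0], 1],
  [[9.8, -39.8, -44], [-58.8, 0, 0], 1],
  [[9.8, -39.8, -44], [-58.8, 0, 0], 1],
], grip_force=50)

```text
t: 2.93
tool_pos: [0.3786, 0.1951, 0.1844]
tool_rot: [-1.635, 0.863, 1.633]
contact_force: [0.2, -0.1, -0.4]
opening: 0.0853
```

```bash
python3 mv.py 438.5 1 110 -56 438.5 1 53 -56
```

```text
t 2.93 tcp [378.6 195.1 184.4] jaw yaw 124.2 tilt [ 0.001  0.    -1.   ] q [ 0.3  -0.41  2.13  0.    1.43 -1.87] F [ 0.2 -0.1 -0.4] open 85.3
[438.5, 1.0, 110.0, -56.0] shift [7.44, 5.98, -19.41] turn [0.2, -0.0, 0.1]
[438.5, 1.0, 53.0, -56.0] shift [13.14, 5.99, -19.41] turn [0.2, -0.0, 0.1]
```

step_arm([
  [[7.4, 6, -19.4], [0, 0, 0], 1],
  [[7.4, 6, -19.4], [0, 0, 0], 1],
  [[7.4, 6, -19.4], [0, 0, 0], 1],
  [[7.4, 6, -19.4], [0, 0, 0], 1],
  [[7.4, 6, -19.4], [0, 0, 0], 1],
  [[7.4, 6, -19.4], [0, 0, 0], 1],
  [[7.4, 6, -19.4], [0, 0, 0], 1],
  [[10.5, 6, -19.4], [0, 0, 0], 1],
  [[13.1, 6, -19.4], [0, 0, 0], 1],
  [[13.1, 6, -19.4], [0, 0, 0], 1],
])

```text
t: 3.77
tool_pos: [0.4346, 0.0028, 0.0493]
tool_rot: [-1.628, 0.865, 1.643]
contact_force: [-0.7, 0.7, -0.6]
opening: 0.0856
```

```bash
python3 mv.py 438.5 1 53 -56; python3 - <<'E'
from fit import *
ims=[cams.get_image(c) for c in("top","side")]
cv2.imwrite("pics/grasp1.png",np.hstack([cv2.resize(im["pixels"][o[1]-45:o[1]+45,o[0]-60:o[0]+60],(400,300),interpolation=cv2.INTER_CUBIC) for im in ims for o in [np.round(proj(im,[.438,0,.04])).astype(int)]]))
E
```

```text
t 3.77 tcp [434.6   2.8  49.3] jaw yaw 124.3 tilt [-0.007  0.002 -1.   ] q [-0.17 -0.19  2.2   0.    1.14 -2.34] F [-0.7  0.7 -0.6] open 85.6
[438.5, 1.0, 53.0, -56.0] shift [-0.38, -0.22, -0.37] turn [0.3, 0.4, -0.3]
```

View pics/grasp1.png

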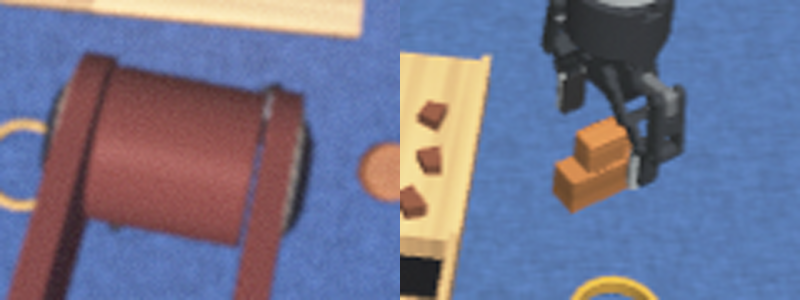

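The fingers straddle the handle (side panel: fingers near (570,90) and (650,150), handle near (605,150)). Closing.

step_arm([
  [[-0.4, -0.2, -0.4], [0.3, 0.4, -0.3], 1],
  [[-0.4, -0.2, -0.4], [0.3, 0.4, -0.3], 1],
  [[-0.4, -0.2, -0.4], [0.3, 0.4, -0.3], 0.5],
  [[-0.4, -0.2, -0.4], [0.3, 0.4, -0.3], 0],
  [[-0.4, -0.2, -0.4], [0.3, 0.4, -0.3], 0],
  [[-0.4, -0.2, -0.4], [0.3, 0.4, -0.3], 0],
  [[-0.4, -0.2, -0.4], [0.3, 0.4, -0.3], 0],
  [[-0.4, -0.2, -0.4], [0.3, 0.4, -0.3], 0],
  [[-0.4, -0.2, -0.4], [0.3, 0.4, -0.3], 0],
  [[-0.4, -0.2, -0.4], [0.3, 0.4, -0.3], 0],
])

```text
t: 4.7
tool_pos: [0.4416, 0.0001, 0.0575]
tool_rot: [-1.638, 0.865, 1.624]
contact_force: [-0.3, 0.1, 1.2]
opening: 0.021
```

```bash
python3 mv.py 438 1 115 -56 573 -81 125 86 573 -81 80 86
```

```text
t 4.7 tcp [4.416e+02 1.000e-01 5.750e+01] jaw yaw 124.0 tilt [ 0.008 -0.002 -1.   ] q [-0.17 -0.2   2.19 -0.    1.14 -2.33] F [-0.3  0.1  1.2] open 21.0
[438.0, 1.0, 115.0, -56.0] shift [-5.75, 0.22, 0.25] turn [0.0, -0.3, 0.3]
[573.0, -81.0, 125.0, 86.0] shift [-6.63, -6.38, -14.11] turn [38.0, -0.2, 0.4]
[573.0, -81.0, 80.0, 86.0] shift [-2.13, -6.36, -14.08] turn [38.0, -0.2, 0.4]
```

```bash
python3 -c "
from h import *
for i in range(3):
    cams.get_image('top'); o=ctrl.get_obs(); print(o['t'],np.round(o['tool_pos']*1000,1),np.round(o['dq'],3),np.round(o['tool_rot'],3))"
```

```text
4.75 [4.416e+02 1.000e-01 5.750e+01] [ 0.002 -0.     0.002  0.001  0.    -0.   ] [-1.638  0.865  1.624]
4.8 [4.417e+02 1.000e-01 5.750e+01] [ 0.001 -0.001 -0.     0.     0.    -0.001] [-1.638  0.865  1.624]
4.85 [4.416e+02 1.000e-01 5.750e+01] [-0.001 -0.003  0.001 -0.001 -0.    -0.001] [-1.638  0.865  1.624]
```

```bash
python3 mv.py 441.5 0 130 -56 575 -81 130 86 575 -81 84 86
```

```text
t 4.85 tcp [4.416e+02 1.000e-01 5.750e+01] jaw yaw 124.0 tilt [ 0.008 -0.002 -1.   ] q [-0.17 -0.2   2.19 -0.    1.14 -2.33] F [-1.6  0.2  3. ] open 20.9
[441.5, 0.0, 130.0, -56.0] shift [-7.25, -0.02, -0.04] turn [0.0, -0.3, 0.3]
[575.0, -81.0, 130.0, 86.0] shift [-7.13, -6.55, -14.23] turn [38.0, -0.2, 0.4]
[575.0, -81.0, 84.0, 86.0] shift [-2.53, -6.53, -14.2] turn [38.0, -0.2, 0.4]
```

step_arm([
  [[-3.5, 0, 0], [0, 0, 0.2], 0],
  [[-7.2, 0, 0], [0, 0, 0.4], 0],
  [[-7.2, -3, -6], [12, 0, 0.4], 0],
  [[-7.2, -5, -10], [24, 0, 0.4], 0],
  [[-7.2, -6.5, -14.2], [38, -0.2, 0.4], 0],
  [[-7.2, -6.5, -14.2], [38, -0.2, 0.4], 0],
  [[-7.2, -6.5, -14.2], [38, -0.2, 0.4], 0],
  [[-7.2, -6.5, -14.2], [38, -0.2, 0.4], 0],
  [[-7.2, -6.5, -14.2], [38, -0.2, 0.4], 0],
  [[-7.2, -6.5, -14.2], [38, -0.2, 0.4], 0],
])

```text
t: 5.68
tool_pos: [0.5741, -0.0811, 0.1298]
tool_rot: [-1.158, 1.241, 1.16]
contact_force: [-0.8, -0.3, -1.5]
opening: 0.0211
```

```bash
python3 - <<'E'
from fit import *
ims=[cams.get_image(c) for c in("top","side")]
cv2.imwrite("pics/sw1.png",np.hstack([cv2.resize(im["pixels"][o[1]-45:o[1]+45,o[0]-60:o[0]+60],(400,300),interpolation=cv2.INTER_CUBIC) for im in ims for o in [np.round(proj(im,[.575,-.05,.04])).astype(int)]]))
E
python3 mv.py 575 -81 84 86
```

```text
t 5.78 tcp [574.  -80.8 130.3] jaw yaw 86.1 tilt [-0. -0. -1.] q [-0.27  0.05  1.82 -0.    1.27 -1.77] F [ 0.1  0.5 -0.8] open 21.3
[575.0, -81.0, 84.0, 86.0] shift [4.63, -0.1, -0.01] turn [0.1, -0.0, -0.0]
```

View pics/sw1.png

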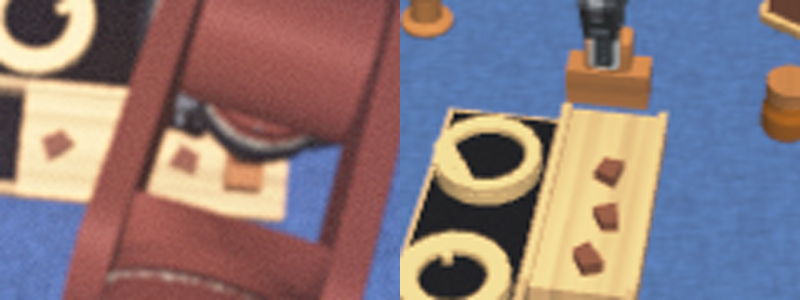

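```bash
python3 - <<'E'
from fit import *
im=cams.get_image("side"); o=np.round(proj(im,[.575,-.05,.04])).astype(int)
P=[at_z(im,[o[0]-60+(c-400)/3.333,o[1]-45+r/3.333],.0725) for c,r in((567,103),(648,107))]
print(np.round(P,4), np.mean(P,0))
p0=(.575,-.081,np.radians(-4)); w=np.array([[-32,-13,0],[32,-13,0],[-32,13,0],[32,13,0]]); 
for q in world(w,p0,.0725): print((proj(im,q)-(o-[60,45]))*3.333+[400,0])
E
```

```text
[[ 0.6032 -0.0677  0.0725]
 [ 0.5399 -0.0683  0.0725]] [ 0.57153729 -0.0679776   0.0725    ]
[646.74363077  87.29393478]
[566.85784293  79.2565505 ]
[642.52945442 108.7918076 ]
[561.44140478 100.51620503]
```

```bash
python3 mv.py 576 -81 83.5 86
```

```text
t 5.83 tcp [574.1 -80.8 130.5] jaw yaw 86.1 tilt [ 0. -0. -1.] q [-0.27  0.05  1.82 -0.    1.27 -1.77] F [ 0.1 -0.5 -1. ] open 20.8
[576.0, -81.0, 83.5, 86.0] shift [4.7, -0.19, -0.0] turn [0.1, -0.0, 0.0]
```

step_arm([
  [[1, -0.2, 0], [0, 0, 0], 0],
  [[2, -0.2, 0], [0, 0, 0], 0],
  [[3, -0.2, 0], [0, 0, 0], 0],
  [[3.6, -0.2, 0], [0, 0, 0], 0],
  [[4.1, -0.2, 0], [0, 0, 0], 0],
  [[4.4, -0.2, 0], [0, 0, 0], 0],
  [[4.7, -0.2, 0], [0, 0, 0], 0],
  [[4.7, -0.2, 0], [0, 0, 0], 0],
  [[4.7, -0.2, 0], [0, 0, 0], 0],
  [[4.7, -0.2, 0], [0, 0, 0], 0],
])

```text
t: 6.67
tool_pos: [0.5765, -0.081, 0.084]
tool_rot: [-1.16, 1.24, 1.158]
contact_force: [-0.1, -0.3, -0.9]
opening: 0.0216
```

```bash
python3 mv.py 582 3 83.5 86 587.7 84.6 83.5 86
```

```text
t 6.67 tcp [576.5 -81.   84. ] jaw yaw 86.1 tilt [ 0.001 -0.    -1.   ] q [-0.27  0.11  1.84 -0.    1.19 -1.77] F [-0.1 -0.3 -0.9] open 21.6
[582.0, 3.0, 83.5, 86.0] shift [0.05, 0.02, 8.42] turn [0.1, -0.0, 0.1]
[587.7, 84.6, 83.5, 86.0] shift [0.05, 0.01, 16.6] turn [0.1, -0.0, 0.1]
```

step_arm([
  [[0.1, 0, 0.6], [0, 0, 0], 0],
  [[0.1, 0, 1.4], [0, 0, 0], 0],
  [[0.1, 0, 2.3], [0, 0, 0], 0],
  [[0.1, 0, 3.2], [0, 0, 0], 0],
  [[0.1, 0, 4.1], [0, 0, 0], 0],
  [[0.1, 0, 5], [0, 0, 0], 0],
  [[0.1, 0, 5.9], [0, 0, 0], 0],
  [[0.1, 0, 6.8], [0, 0, 0], 0],
  [[0.1, 0, 7.7], [0, 0, 0], 0],
  [[0.1, 0, 8.6], [0, 0, 0], 0],
])

```text
t: 7.5
tool_pos: [0.5824, 0.0057, 0.083]
tool_rot: [-1.16, 1.24, 1.158]
contact_force: [0.9, -0.9, -0.8]
opening: 0.0213
```

```bash
python3 mv.py 587.7 84.6 83.5 86
```

```text
t 7.5 tcp [582.4   5.7  83. ] jaw yaw 86.1 tilt [ 0.001 -0.    -1.   ] q [-0.12  0.11  1.84 -0.    1.19 -1.62] F [ 0.9 -0.9 -0.8] open 21.3
[587.7, 84.6, 83.5, 86.0] shift [-0.05, 0.01, 7.91] turn [0.1, -0.0, 0.1]
```

step_arm([
  [[0, 0, 0.8], [0, 0, 0], 0],
  [[0, 0, 1.6], [0, 0, 0], 0],
  [[0, 0, 2.5], [0, 0, 0], 0],
  [[0, 0, 3.4], [0, 0, 0], 0],
  [[0, 0, 4.3], [0, 0, 0], 0],
  [[0, 0, 5.2], [0, 0, 0], 0],
  [[0, 0, 6.1], [0, 0, 0], 0],
  [[0, 0, 7], [0, 0, 0], 0],
  [[0, 0, 7.7], [0, 0, 0], 0],
  [[0, 0, 8.2], [0, 0, 0], 0],
])

```text
t: 8.33
tool_pos: [0.588, 0.0885, 0.0829]
tool_rot: [-1.16, 1.24, 1.159]
contact_force: [-0.8, 0.1, -1.1]
opening: 0.0212
```

```bash
python3 - <<'E'
from fit import *
ims=[cams.get_image(c) for c in("top","side")]
cv2.imwrite("pics/sw2.png",np.hstack([cv2.resize(im["pixels"][o[1]-45:o[1]+45,o[0]-60:o[0]+60],(400,300),interpolation=cv2.INTER_CUBIC) for im in ims for o in [np.round(proj(im,[.58,.05,.04])).astype(int)]]))
E
python3 mv.py 588 88 150 86  466 0 120 86
```

```text
t 8.43 tcp [587.9  88.3  82.9] jaw yaw 86.2 tilt [ 0.001 -0.    -1.   ] q [ 0.02  0.14  1.81 -0.    1.19 -1.48] F [-0.6  0.7 -1.1] open 21.0
[588.0, 88.0, 150.0, 86.0] shift [-6.71, -0.01, -0.03] turn [0.2, -0.0, 0.1]
[466.0, 0.0, 120.0, 86.0] shift [-3.71, 11.57, -9.63] turn [0.2, -0.0, 0.1]
```

View pics/sw2.png

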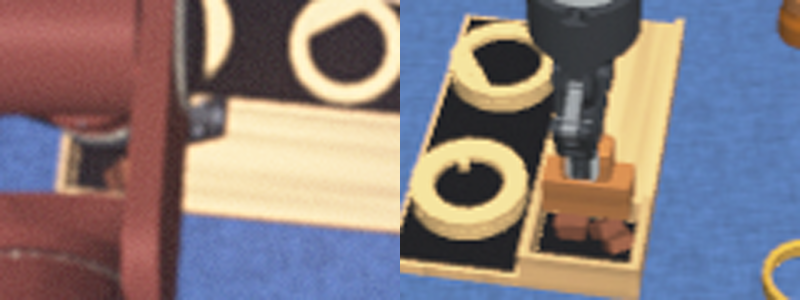

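The lane is clear and chips lie in the tray (side panel (570,228) and (610,235)). Now set the scraper down in front of the stand.

step_arm([
  [[-3.5, 0, 0], [0, 0, 0], 0],
  [[-7, 0, 0], [0, 0, 0], 0],
  [[-7, 3, -2.5], [0, 0, 0], 0],
  [[-6.5, 6, -5], [0, 0, 0], 0],
  [[-6, 9, -7.5], [0, 0, 0], 0],
  [[-4, 11.6, -9.6], [0, 0, 0], 0],
  [[-3.7, 11.6, -9.6], [0, 0, 0], 0],
  [[-2, 11.6, -9.6], [0, 0, 0], 0],
  [[-1, 11.6, -9.6], [0, 0, 0], 0],
  [[-1, 11.6, -9.6], [0, 0, 0], 0],
])

```text
t: 9.27
tool_pos: [0.4641, 0.0003, 0.0905]
tool_rot: [-1.158, 1.243, 1.162]
contact_force: [-0.6, -0.8, -1.1]
opening: 0.0211
```

```bash
python3 mv.py 466 0 58.5 86; python3 - <<'E'
from h import *
for c in("top","side"):
    im=cams.get_image(c)
    cv2.imwrite(f"pics/tr_{c}.png",im["pixels"])
    for k in range(3): print(c,k,[(np.round(f["at"],0).tolist(),np.round(at_z(im,f["at"],.01),3).tolist()[:2],round(f["conf"],2)) for f in finder.tip_of(c,f"chip{k}_center")[:3]])
E
```

```text
t 9.27 tcp [4.641e+02 3.000e-01 9.050e+01] jaw yaw 86.1 tilt [-0.004  0.    -1.   ] q [-0.16 -0.18  2.11 -0.    1.21 -1.66] F [-0.6 -0.8 -1.1] open 21.1
[466.0, 0.0, 58.5, 86.0] shift [3.2, -0.2, -0.02] turn [0.1, -0.0, -0.2]
top 0 [([256.0, 201.0], [0.57, 0.104], 0.45)]
top 1 [([255.0, 203.0], [0.563, 0.107], 0.53)]
top 2 [([258.0, 192.0], [0.592, 0.1], 0.37)]
side 0 [([306.0, 252.0], [0.6, 0.103], 0.63), ([321.0, 258.0], [0.562, 0.116], 0.46), ([318.0, 252.0], [0.573, 0.098], 0.45)]
side 1 [([378.0, 272.0], [0.427, 0.148], 0.61), ([397.0, 142.0], [0.361, -0.373], 0.57), ([322.0, 259.0], [0.559, 0.121], 0.4)]
side 2 [([306.0, 249.0], [0.601, 0.093], 0.56), ([321.0, 215.0], [0.574, -0.028], 0.45)]
```

step_arm([
  [[1, -0.1, 0], [0, 0, -0.1], 0],
  [[2, -0.2, 0], [0, 0, -0.2], 0],
  [[2.6, -0.2, 0], [0, 0, -0.2], 0],
  [[3, -0.2, 0], [0, 0, -0.2], 0],
  [[3.2, -0.2, 0], [0, 0, -0.2], 0],
  [[3.2, -0.2, 0], [0, 0, -0.2], 0],
  [[3.2, -0.2, 0], [0, 0, -0.2], 0],
  [[3.2, -0.2, 0], [0, 0, -0.2], 0],
  [[3.2, -0.2, 0], [0, 0, -0.2], 0],
  [[3.2, -0.2, 0], [0, 0, -0.2], 0],
])

```text
t: 10.5
tool_pos: [0.4688, 0.0001, 0.062]
tool_rot: [-1.164, 1.236, 1.155]
contact_force: [0.6, 0.4, -0.2]
opening: 0.0205
```

```bash
python3 mv.py 466 0 57.5 86
```

```text
t 10.5 tcp [4.688e+02 1.000e-01 6.200e+01] jaw yaw 86.2 tilt [ 0.006 -0.001 -1.   ] q [-0.16 -0.13  2.12  0.    1.14 -1.66] F [ 0.6  0.4 -0.2] open 20.5
[466.0, 0.0, 57.5, 86.0] shift [0.45, 0.28, -0.03] turn [0.2, -0.0, 0.4]
```

step_arm([
  [[0.2, 0, 0], [0, 0, 0.2], 0],
  [[0.4, 0, 0], [0, 0, 0.4], 0],
  [[0.45, 0, 0], [0, 0, 0.4], 0],
  [[0.45, 0, 0], [0, 0, 0.4], 0.3],
  [[0.45, 0, 0], [0, 0, 0.4], 0.6],
  [[0.45, 0, 0], [0, 0, 0.4], 0.6],
  [[-1, 0, 0], [0, 0, 0.4], 0.6],
  [[-4, 0, 0], [0, 0, 0.4], 0.7],
  [[-8, 0, 0], [0, 0, 0.4], 1],
  [[-8, 0, 0], [0, 0, 0.4], 1],
])

```text
t: 11.33
tool_pos: [0.4729, -0.0004, 0.1502]
tool_rot: [-1.168, 1.232, 1.15]
contact_force: [1.4, -0.2, 0.9]
opening: 0.0812
```

```bash
python3 mv.py 436 258.5 110 8.6 436 258.5 33 8.6
```

```text
t 11.33 tcp [ 4.729e+02 -4.000e-01  1.502e+02] jaw yaw 86.2 tilt [ 0.013 -0.003 -1.   ] q [-0.16 -0.25  2.06 -0.    1.32 -1.66] F [ 1.4 -0.2  0.9] open 81.2
[436.0, 258.5, 110.0, 8.6] shift [3.9, 5.46, 25.6] turn [77.6, 0.4, 0.7]
[436.0, 258.5, 33.0, 8.6] shift [11.6, 5.56, 25.61] turn [77.6, 0.4, 0.7]
```

step_arm([
  [[0, 0.5, 2.5], [7.1, 0, 0.7], 1],
  [[0, 1, 5], [14.2, 0.2, 0.7], 1],
  [[0, 1.5, 8], [21.3, 0.3, 0.7], 1],
  [[0, 2.5, 11], [28.4, 0.4, 0.7], 1],
  [[1, 3.5, 14], [35.5, 0.4, 0.7], 1],
  [[2, 4, 17], [42.6, 0.4, 0.7], 1],
  [[3, 4.5, 20], [49.7, 0.4, 0.7], 1],
  [[3.9, 5, 23], [56.8, 0.4, 0.7], 1],
  [[3.9, 5.4, 25.6], [63.9, 0.4, 0.7], 1],
  [[3.9, 5.5, 25.6], [71, 0.4, 0.7], 1],
])

```text
t: 12.17
tool_pos: [0.4346, 0.262, 0.1093]
tool_rot: [-0.227, 1.56, 0.229]
contact_force: [0.8, 0.2, 0.0]
opening: 0.0855
```

```bash
python3 mv.py 436 258.5 80 8.6 436 258.5 33 8.6
```

```text
t 12.17 tcp [434.6 262.  109.3] jaw yaw 16.6 tilt [-0.001  0.001 -1.   ] q [ 0.4  -0.1   2.01  0.    1.24  0.1 ] F [0.8 0.2 0. ] open 85.5
[436.0, 258.5, 80.0, 8.6] shift [2.93, -0.38, 0.03] turn [8.0, -0.0, -0.1]
[436.0, 258.5, 33.0, 8.6] shift [7.63, -0.39, 0.04] turn [8.0, -0.0, -0.1]
```

step_arm([
  [[1, -0.2, 0], [4, 0, 0], 1],
  [[2.5, -0.4, 0], [8, 0, 0], 1],
  [[4, -0.4, 0], [8, 0, 0], 1],
  [[5.5, -0.4, 0], [8, 0, 0], 1],
  [[6.5, -0.4, 0], [8, 0, 0], 1],
  [[7, -0.4, 0], [8, 0, 0], 1],
  [[7.3, -0.4, 0], [8, 0, 0], 1],
  [[7.5, -0.4, 0], [8, 0, 0], 1],
  [[7.5, -0.4, 0], [8, 0, 0], 1],
  [[7.5, -0.4, 0], [8, 0, 0], 1],
])

```text
t: 13.0
tool_pos: [0.4363, 0.2585, 0.035]
tool_rot: [-0.117, 1.567, 0.119]
contact_force: [-0.4, 0.8, -0.6]
opening: 0.085
```

```bash
python3 mv.py 436 258.5 33 8.6; python3 - <<'E'
from fit import *
ims=[cams.get_image(c) for c in("top","side")]
cv2.imwrite("pics/n1.png",np.hstack([cv2.resize(im["pixels"][o[1]-45:o[1]+45,o[0]-60:o[0]+60],(400,300),interpolation=cv2.INTER_CUBIC) for im,P in zip(ims,([.58,.05,.04],[.435,.25,.05])) for o in [np.round(proj(im,P)).astype(int)]]))
E
```

```text
t 13.0 tcp [436.3 258.5  35. ] jaw yaw 8.6 tilt [ 0.     0.001 -1.   ] q [0.39 0.01 2.04 0.   1.09 0.24] F [-0.4  0.8 -0.6] open 85.0
[436.0, 258.5, 33.0, 8.6] shift [0.2, 0.01, -0.03] turn [0.0, 0.0, -0.1]
```

View pics/n1.png

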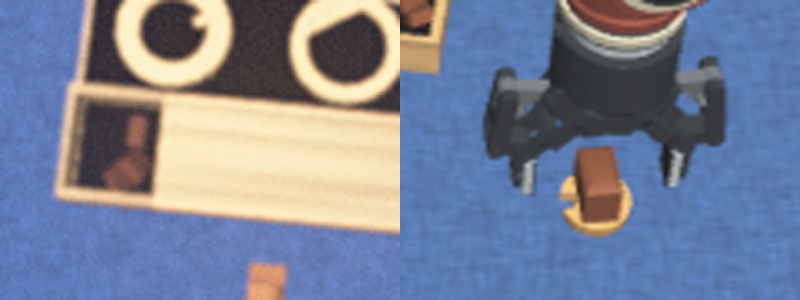

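All three chips lie in the tray (left panel about (135,128) and (125,165)). The fingers straddle the notch carving. Grasp and lift.

step_arm([
  [[0.2, 0, 0], [0, 0, 0], 0.6],
  [[0.2, 0, 0], [0, 0, 0], 0.3],
  [[0.2, 0, 0], [0, 0, 0], 0],
  [[0.2, 0, 0], [0, 0, 0], 0],
  [[0.2, 0, 0], [0, 0, 0], 0],
  [[0.2, 0, 0], [0, 0, 0], 0],
  [[0.2, 0, 0], [0, 0, 0], 0],
  [[0.2, 0, 0], [0, 0, 0], 0],
  [[-2, 0, 0], [0, 0, 0], 0],
  [[-5, 0, 0], [0, 0, 0], 0],
])

```text
t: 13.93
tool_pos: [0.4331, 0.2571, 0.0818]
tool_rot: [-0.12, 1.575, 0.117]
contact_force: [-0.5, -0.5, -0.4]
opening: 0.0234
```

```bash
python3 mv.py 677 76.6 120 -72
```

```text
t 13.93 tcp [433.1 257.1  81.8] jaw yaw 8.6 tilt [-0.008 -0.002 -1.   ] q [ 0.39 -0.07  2.02  0.    1.19  0.24] F [-0.5 -0.5 -0.4] open 23.4
[677.0, 76.6, 120.0, -72.0] shift [-3.97, -21.51, 21.37] turn [80.6, -0.3, 0.4]
```

step_arm([
  [[-3, -1, 1], [7.1, 0, 0.2], 0],
  [[-4, -3, 3], [14.2, -0.1, 0.3], 0],
  [[-4, -6, 6], [21.3, -0.2, 0.4], 0],
  [[-4, -9, 9], [28.4, -0.3, 0.4], 0],
  [[-4, -12, 12], [35.5, -0.3, 0.4], 0],
  [[-4, -15, 15], [42.6, -0.3, 0.4], 0],
  [[-4, -18, 18], [49.7, -0.3, 0.4], 0],
  [[-4, -20, 20], [56.8, -0.3, 0.4], 0],
  [[-4, -21.5, 21.4], [63.9, -0.3, 0.4], 0],
  [[-4, -21.5, 21.4], [71, -0.3, 0.4], 0],
])

```text
t: 14.77
tool_pos: [0.6799, 0.0733, 0.1197]
tool_rot: [0.855, 1.396, -0.854]
contact_force: [-0.6, 1.1, 0.2]
opening: 0.0233
```

```bash
python3 mv.py 677 76.6 85 -73
```

```text
t 14.77 tcp [679.9  73.3 119.7] jaw yaw -62.9 tilt [ 0.001  0.    -1.   ] q [-0.    0.29  1.57  0.    1.28  1.1 ] F [-0.6  1.1  0.2] open 23.3
[677.0, 76.6, 85.0, -73.0] shift [3.47, -0.11, -0.42] turn [10.1, -0.0, -0.0]
```

step_arm([
  [[1, -0.1, -0.2], [5, 0, 0], 0],
  [[2, -0.1, -0.4], [10, 0, 0], 0],
  [[3, -0.1, -0.4], [10.1, 0, 0], 0],
  [[3.5, -0.1, -0.4], [10.1, 0, 0], 0],
  [[3.5, -0.1, -0.4], [10.1, 0, 0], 0],
  [[3.5, -0.1, -0.4], [10.1, 0, 0], 0],
  [[3.5, -0.1, -0.4], [10.1, 0, 0], 0],
  [[3.5, -0.1, -0.4], [10.1, 0, 0], 0],
  [[3.5, -0.1, -0.4], [10.1, 0, 0], 0],
  [[3.5, -0.1, -0.4], [10.1, 0, 0], 0],
])

```text
t: 15.6
tool_pos: [0.6776, 0.0765, 0.0854]
tool_rot: [0.989, 1.334, -0.987]
contact_force: [0.1, 0.6, -0.8]
opening: 0.0231
```

```bash
python3 mv.py 677 76.6 53 -73; python3 - <<'E'
from fit import *
t0=cv2.imread("pics/top0.png")
ims=[cams.get_image(c) for c in("top","side")]
P=[]
for k,(im,z0) in enumerate(zip(ims,(.052,.052))):
    o=np.round(proj(im,[.677,.0766,.045])).astype(int)-[30,30]; px=im["pixels"][o[1]:o[1]+60,o[0]:o[0]+60]
    g=cv2.resize(px,(400,400),interpolation=cv2.INTER_CUBIC)
    p=(.677,.0766,np.radians(-73)); sc=400/60
    for z in(52,64):
        q=world(np.c_[notchd(23,12,14),np.full(len(notchd(23,12,14)),z)],p)
        q=(np.array([proj(im,w) for w in q])-o+.5)*sc
        cv2.polylines(g,[np.round(q).astype(np.int32)],True,(0,255,0),1)
    P.append(g)
cv2.imwrite("pics/n2.png",np.hstack(P))
E
```

```text
t 15.6 tcp [677.6  76.5  85.4] jaw yaw -73.0 tilt [ 0.002  0.    -1.   ] q [0.   0.32 1.59 0.   1.23 1.28] F [ 0.1  0.6 -0.8] open 23.1
[677.0, 76.6, 53.0, -73.0] shift [3.24, -0.06, -0.03] turn [-0.0, 0.0, -0.1]
```

View pics/n2.png

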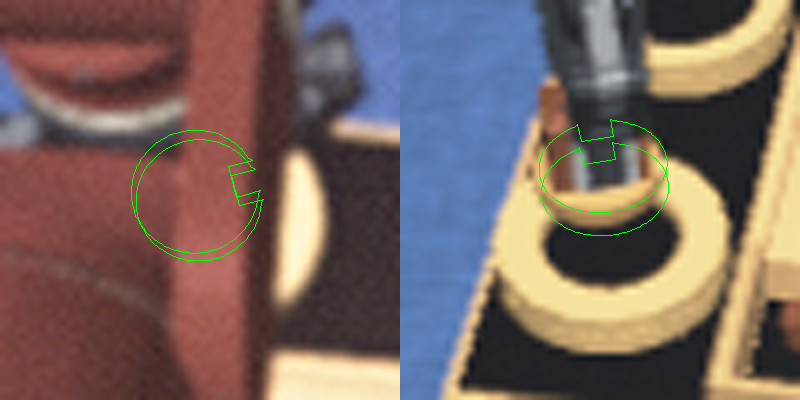

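The side panel shows the foot's lower rim at about (600,226), 1–1.5 mm from the prediction, which is well inside the play and bevel. Descending.

step_arm([
  [[0.8, -0.1, -0.1], [0, 0, 0], 0],
  [[1.6, -0.1, -0.1], [0, 0, 0], 0],
  [[2.1, -0.1, -0.1], [0, 0, 0], 0],
  [[2.4, -0.1, -0.1], [0, 0, 0], 0],
  [[2.6, -0.1, -0.1], [0, 0, 0], 0],
  [[2.8, -0.1, -0.1], [0, 0, 0], 0],
  [[2.9, -0.1, -0.1], [0, 0, 0], 0],
  [[3, -0.1, -0.1], [0, 0, 0], 0],
  [[3, -0.1, -0.1], [0, 0, 0], 0],
  [[3, -0.1, -0.1], [0, 0, 0], 0],
])

```text
t: 16.53
tool_pos: [0.6763, 0.0772, 0.0553]
tool_rot: [0.989, 1.334, -0.987]
contact_force: [-0.0, -0.1, -1.6]
opening: 0.0233
```

```bash
python3 mv.py 677 77 53 -73; python3 -c "
from h import *
o=ctrl.get_obs(); print(o['contact_force'],o['wrist_torque'])"
```

```text
t 16.53 tcp [676.3  77.2  55.3] jaw yaw -73.0 tilt [ 0.002  0.    -1.   ] q [0.   0.36 1.6  0.   1.18 1.28] F [-0.  -0.1 -1.6] open 23.3
[677.0, 77.0, 53.0, -73.0] shift [0.23, 0.06, 0.04] turn [-0.0, 0.0, -0.1]
[-0.04054816 -0.13493656 -1.64026298] [ 0.01594595 -0.03648478  0.01860932]
```

It is 6 mm into the recess with no contact force. Final lowering, then release.

step_arm([
  [[0.1, 0, 0], [0, 0, 0], 0],
  [[0.2, 0, 0], [0, 0, 0], 0],
  [[0.2, 0, 0], [0, 0, 0], 0],
  [[0.2, 0, 0], [0, 0, 0], 0.35],
  [[0.2, 0, 0], [0, 0, 0], 0.6],
  [[0.2, 0, 0], [0, 0, 0], 0.6],
  [[0.2, 0, 0], [0, 0, 0], 0.6],
  [[-2, 0, 0], [0, 0, 0], 0.6],
  [[-6, 0, 0], [0, 0, 0], 0.8],
  [[-8, 0, 0], [0, 0, 0], 1],
])

```text
t: 17.37
tool_pos: [0.6774, 0.0771, 0.1389]
tool_rot: [0.99, 1.331, -0.985]
contact_force: [1.2, 0.0, 1.3]
opening: 0.0735
```

```bash
python3 mv.py 422 -280 115 59
```

```text
t 17.37 tcp [677.4  77.1 138.9] jaw yaw -73.0 tilt [ 0.005  0.001 -1.   ] q [0.   0.26 1.57 0.   1.31 1.28] F [1.2 0.  1.3] open 73.5
[422.0, -280.0, 115.0, 59.0] shift [2.24, -34.87, 26.69] turn [48.0, -0.1, -0.3]
```

step_arm([
  [[0, -4, 3], [7, 0, 0], 1],
  [[0, -8, 6], [14, 0, 0], 1],
  [[0, -12, 9], [21, 0, -0.1], 1],
  [[0, -16, 12], [28, 0, -0.2], 1],
  [[1, -20, 15], [35, 0, -0.3], 1],
  [[1.5, -24, 18], [42, 0, -0.3], 1],
  [[2.2, -28, 21], [48, 0, -0.3], 1],
  [[2.2, -31, 24], [48, 0, -0.3], 1],
  [[2.2, -34, 26], [48, -0.1, -0.3], 1],
  [[2.2, -34.9, 26.7], [48, -0.1, -0.3], 1],
])

```text
t: 18.2
tool_pos: [0.4338, -0.2625, 0.1165]
tool_rot: [1.595, 0.902, -1.595]
contact_force: [0.4, -0.4, -0.4]
opening: 0.0858
```

```bash
python3 mv.py 422 -280 90 59 422 -280 33 59;  python3 - <<'E'
from ov import *
ims=[cams.get_image(c) for c in("top","side")]
for f in (ims,ims[:1],ims[1:]): print(np.round(ims[0]["position"],3) if 0 else "")
# notch carving now: z raised 20 mm
o=[np.round(proj(im,[.677,.0766,.045])).astype(int)-[30,30] for im in ims]
P=[]
for im,q in zip(ims,o):
    g=cv2.resize(im["pixels"][q[1]:q[1]+60,q[0]:q[0]+60],(400,400),interpolation=cv2.INTER_CUBIC); P.append(g)
im=ims[1]; q=np.round(proj(im,[.422,-.28,.045])).astype(int)-[30,30]
P.append(cv2.resize(im["pixels"][q[1]:q[1]+60,q[0]:q[0]+60],(400,400),interpolation=cv2.INTER_CUBIC))
cv2.imwrite("pics/n3.png",cv2.resize(np.hstack(P),(798,266)))
E
```

```text
t 18.2 tcp [ 433.8 -262.5  116.5] jaw yaw -121.0 tilt [ 0.    -0.001 -1.   ] q [-0.69 -0.11  2.   -0.    1.25  1.42] F [ 0.4 -0.4 -0.4] open 85.8
[422.0, -280.0, 90.0, 59.0] shift [2.65, -0.11, 2.11] turn [0.0, 0.0, -0.1]
[422.0, -280.0, 33.0, 59.0] shift [8.35, -0.11, 2.1] turn [0.0, 0.0, -0.1]
```

View pics/n3.png

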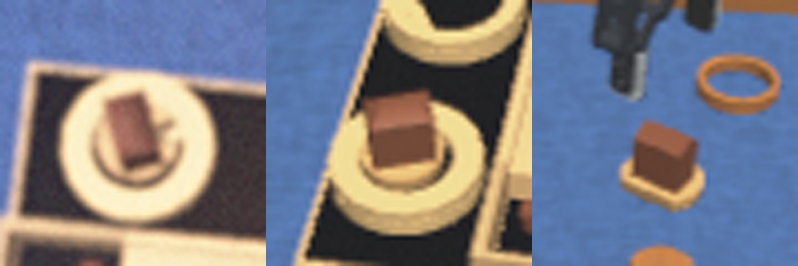

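step_arm([
  [[0.5, -0.1, 1], [0, 0, 0], 1],
  [[1.5, -0.1, 2.1], [0, 0, 0], 1],
  [[2.5, -0.1, 2.1], [0, 0, 0], 1],
  [[4, -0.1, 2.1], [0, 0, 0], 1],
  [[5.5, -0.1, 2.1], [0, 0, 0], 1],
  [[6.8, -0.1, 2.1], [0, 0, 0], 1],
  [[7.5, -0.1, 2.1], [0, 0, 0], 1],
  [[8, -0.1, 2.1], [0, 0, 0], 1],
  [[8.2, -0.1, 2.1], [0, 0, 0], 1],
  [[8.2, -0.1, 2.1], [0, 0, 0], 1],
])

```text
t: 19.13
tool_pos: [0.4207, -0.2823, 0.0341]
tool_rot: [1.598, 0.897, -1.602]
contact_force: [0.2, 0.7, 0.4]
opening: 0.0851
```

```bash
python3 mv.py 422 -280 33 59;  python3 - <<'E'
from fit import *
import fit as F
ims=[cams.get_image(c) for c in("top","side")]
# notch carving in plinth: raise model by dz, fit dark block only plus foot vs plinth ignored
def cost(v,dz,ims):
    t=0
    for im in ims:
        o=np.round(proj(im,[.677,.0766,.045])).astype(int)-[22,26]; px=im["pixels"][o[1]:o[1]+44,o[0]:o[0]+44].astype(float)
        L=((px[...,1]<135)&(px[...,2]>px[...,0]*1.15)&(px[...,2]>75)).astype(np.uint8)
        c=np.zeros((44*SS,44*SS),np.uint8); P=np.array(block(1),float); P[:,2]+=dz
        hull(c,im,P,(v[0]/1000,v[1]/1000,np.radians(v[2])),o,1)
        t+=(c!=cv2.resize(L,c.shape,interpolation=cv2.INTER_NEAREST)).sum()/SS**2
    return t
for s in (ims,ims[:1],ims[1:]):
  for dz in (20,24,28):
    v=np.array([677,77,-73.]); r=minimize(cost,v,args=(dz,s),method="Nelder-Mead",options=dict(initial_simplex=v+np.array([[0,0,0],[5,0,0],[0,5,0],[0,0,8]]),xatol=.1,fatol=.1)); print(dz,np.round(r.x,1),round(r.fun,1))
E
```

```text
t 19.13 tcp [ 420.7 -282.3   34.1] jaw yaw -121.4 tilt [-0.001 -0.002 -1.   ] q [-0.74  0.01  2.04 -0.    1.09  1.38] F [0.2 0.7 0.4] open 85.1
[422.0, -280.0, 33.0, 59.0] shift [0.11, -0.0, -0.26] turn [-0.4, 0.1, 0.0]
20 [678.5  76.4 -73.9] 329.9
24 [678.1  76.7 -74.9] 352.9
28 [677.6  76.8 -71.2] 393.8
20 [677.5  75.5 -69. ] 166.4
24 [677.9  75.4 -68.3] 167.6
28 [675.   73.7 -70.4] 167.3
20 [678.4  76.4 -76.6] 155.9
24 [678.   79.9 -74.8] 158.2
28 [676.9  84.2 -76.2] 157.1
```

The block fit says the notch carving is home: height 20 mm fits best, centred within 1 mm. Now grasp the flat carving.

step_arm([
  [[0.1, 0, -0.25], [0, 0, 0], 0.8],
  [[0.1, 0, -0.25], [0, 0, 0], 0.5],
  [[0.1, 0, -0.25], [0, 0, 0], 0.2],
  [[0.1, 0, -0.25], [0, 0, 0], 0],
  [[0.1, 0, -0.25], [0, 0, 0], 0],
  [[0.1, 0, -0.25], [0, 0, 0], 0],
  [[0.1, 0, -0.25], [0, 0, 0], 0],
  [[0.1, 0, -0.25], [0, 0, 0], 0],
  [[0.1, 0, -0.25], [0, 0, 0], 0],
  [[0.1, 0, -0.25], [0, 0, 0], 0],
])

```text
t: 20.07
tool_pos: [0.4226, -0.2811, 0.0345]
tool_rot: [1.599, 0.894, -1.6]
contact_force: [-0.5, -0.5, 3.3]
opening: 0.0233
```

```bash
python3 mv.py 668.5 -56.5 130 28
```

```text
t 20.07 tcp [ 422.6 -281.1   34.5] jaw yaw -121.4 tilt [ 0.001 -0.003 -1.   ] q [-0.73  0.01  2.04 -0.    1.09  1.39] F [-0.5 -0.5  3.3] open 23.3
[668.5, -56.5, 130.0, 28.0] shift [-9.61, 9.3, -31.96] turn [30.6, 0.1, -0.2]
```

step_arm([
  [[-3.5, 0, 0], [0, 0, 0], 0],
  [[-7, 0.5, -1.5], [3, 0, 0], 0],
  [[-9, 1.5, -5], [7, 0, 0], 0],
  [[-9.6, 2.5, -9], [11, 0, -0.1], 0],
  [[-9.6, 3.7, -13], [15, 0, -0.2], 0],
  [[-9.6, 5, -17], [19, 0, -0.2], 0],
  [[-9.6, 6.2, -21], [23, 0, -0.2], 0],
  [[-9.6, 7.4, -25], [27, 0, -0.2], 0],
  [[-9.6, 8.6, -29], [30.6, 0.1, -0.2], 0],
  [[-9.6, 9.3, -32], [30.6, 0.1, -0.2], 0],
])

```text
t: 20.9
tool_pos: [0.67, -0.0536, 0.1288]
tool_rot: [1.948, 0.486, -1.95]
contact_force: [0.6, -0.2, -1.0]
opening: 0.0229
```

```bash
python3 mv.py 668.5 -56.5 85 28
```

```text
t 20.9 tcp [670.  -53.6 128.8] jaw yaw -152.1 tilt [-0.001  0.001 -1.   ] q [-0.19  0.26  1.59  0.    1.29  2.46] F [ 0.6 -0.2 -1. ] open 22.9
[668.5, -56.5, 85.0, 28.0] shift [4.38, 0.19, 0.27] turn [-0.1, 0.0, 0.1]
```

step_arm([
  [[1, 0.2, 0.2], [0, 0, 0], 0],
  [[2, 0.2, 0.3], [0, 0, 0], 0],
  [[3, 0.2, 0.3], [0, 0, 0], 0],
  [[3.8, 0.2, 0.3], [0, 0, 0], 0],
  [[4.4, 0.2, 0.3], [0, 0, 0], 0],
  [[4.4, 0.2, 0.3], [0, 0, 0], 0],
  [[4.4, 0.2, 0.3], [0, 0, 0], 0],
  [[4.4, 0.2, 0.3], [0, 0, 0], 0],
  [[4.4, 0.2, 0.3], [0, 0, 0], 0],
  [[4.4, 0.2, 0.3], [0, 0, 0], 0],
])

```text
t: 21.73
tool_pos: [0.6687, -0.057, 0.0858]
tool_rot: [1.95, 0.485, -1.949]
contact_force: [0.2, -0.3, -0.5]
opening: 0.023
```

```bash
python3 mv.py 668.5 -56.5 54.5 28; python3 - <<'E'
from fit import *
im=cams.get_image("side"); o=np.round(proj(im,[.6685,-.0565,.045])).astype(int)-[30,30]
g=cv2.resize(im["pixels"][o[1]:o[1]+60,o[0]:o[0]+60],(500,500),interpolation=cv2.INTER_CUBIC)
t=ctrl.get_obs()["tool_pos"]; f=flatd(28,19)
for z in(t[2]*1000-34.5+3,t[2]*1000-34.5+12):
    q=world(np.c_[f,np.full(len(f),z)],(t[0],t[1],np.radians(28))); q=(np.array([proj(im,w) for w in q])-o+.5)*500/60
    cv2.polylines(g,[np.round(q).astype(np.int32)],True,(0,255,0),1)
cv2.imwrite("pics/f2.png",g)
E
```

```text
t 21.73 tcp [668.7 -57.   85.8] jaw yaw -152.1 tilt [ 0.     0.001 -1.   ] q [-0.2   0.3   1.62  0.    1.22  2.46] F [ 0.2 -0.3 -0.5] open 23.0
[668.5, -56.5, 54.5, 28.0] shift [3.13, -0.06, -0.0] turn [-0.1, -0.0, 0.0]
```

View pics/f2.png

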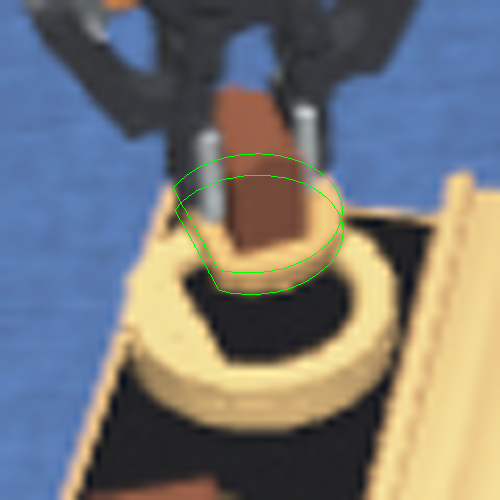

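The held foot matches the outline, and its flat (left, (175,190)–(220,275)) is parallel to the recess flat. Descending.

step_arm([
  [[0.8, 0, 0], [0, 0, 0], 0],
  [[1.6, -0.1, 0], [0, 0, 0], 0],
  [[2, -0.1, 0], [0, 0, 0], 0],
  [[2.3, -0.1, 0], [0, 0, 0], 0],
  [[2.5, -0.1, 0], [0, 0, 0], 0],
  [[2.7, -0.1, 0], [0, 0, 0], 0],
  [[2.8, -0.1, 0], [0, 0, 0], 0],
  [[2.9, -0.1, 0], [0, 0, 0], 0],
  [[2.9, -0.1, 0], [0, 0, 0], 0],
  [[2.9, -0.1, 0], [0, 0, 0], 0],
])

```text
t: 22.62
tool_pos: [0.6683, -0.056, 0.0568]
tool_rot: [1.95, 0.485, -1.949]
contact_force: [-0.2, -0.5, -0.6]
opening: 0.0235
```

```bash
python3 mv.py 668.5 -56.5 54.5 28
```

```text
t 22.62 tcp [668.3 -56.   56.8] jaw yaw -152.1 tilt [ 0.     0.001 -1.   ] q [-0.19  0.33  1.63  0.    1.18  2.46] F [-0.2 -0.5 -0.6] open 23.5
[668.5, -56.5, 54.5, 28.0] shift [0.23, 0.05, 0.01] turn [-0.1, -0.0, 0.0]
```

step_arm([
  [[0.1, 0, 0], [0, 0, 0], 0],
  [[0.2, 0, 0], [0, 0, 0], 0],
  [[0.2, 0, 0], [0, 0, 0], 0],
  [[0.2, 0, 0], [0, 0, 0], 0.35],
  [[0.2, 0, 0], [0, 0, 0], 0.6],
  [[0.2, 0, 0], [0, 0, 0], 0.6],
  [[0.2, 0, 0], [0, 0, 0], 0.6],
  [[-2, 0, 0], [0, 0, 0], 0.6],
  [[-6, 0, 0], [0, 0, 0], 0.8],
  [[-8, 0, 0], [0, 0, 0], 1],
])

```text
t: 23.45
tool_pos: [0.6695, -0.0563, 0.1404]
tool_rot: [1.952, 0.484, -1.945]
contact_force: [1.4, 0.1, 1.6]
opening: 0.0734
```

```bash
python3 mv.py 400 -180 250 60
```

```text
t 23.45 tcp [669.5 -56.3 140.4] jaw yaw -152.1 tilt [ 0.004 -0.    -1.   ] q [-0.19  0.24  1.59  0.    1.31  2.46] F [1.4 0.1 1.6] open 73.4
[400.0, -180.0, 250.0, 60.0] shift [-11.06, -1.68, 29.57] turn [-32.1, -0.2, -0.2]
```

Back away and take a final look.

step_arm([
  [[-4, 0, 0], [0, 0, 0], 1],
  [[-8, 0, 0], [0, 0, 0], 1],
  [[-11, 0, 4], [0, 0, 0], 1],
  [[-11, 0, 8], [0, 0, 0], 1],
  [[-11, 0, 12], [0, 0, 0], 1],
  [[-11, 0, 16], [0, 0, 0], 1],
  [[-11, 0, 20], [0, 0, 0], 1],
  [[-11, 0, 24], [0, 0, 0], 1],
  [[-11, 0, 24], [0, 0, 0], 1],
  [[-11, 0, 24], [0, 0, 0], 1],
])

```text
t: 24.28
tool_pos: [0.4558, -0.1695, 0.2499]
tool_rot: [1.955, 0.48, -1.945]
contact_force: [-0.1, 0.5, -0.4]
opening: 0.085
```

```bash
python3 - <<'E'
from fit import *
ims=[cams.get_image(c) for c in("top","side")]
a=cv2.resize(ims[1]["pixels"][125:345,215:425],(573,600),interpolation=cv2.INTER_CUBIC)
b=cv2.resize(ims[0]["pixels"][125:225,235:355],(227,189)); 
c=np.zeros((600,227,3),np.uint8); c[:189]=b
im=ims[1]; o=np.round(proj(im,[.6685,-.0565,.04])).astype(int)-[25,25]; c[189:416]=cv2.resize(im["pixels"][o[1]:o[1]+50,o[0]:o[0]+50],(227,227),interpolation=cv2.INTER_CUBIC)
o=np.round(proj(im,[.677,.0766,.04])).astype(int)-[25,20]; c[416:]=cv2.resize(im["pixels"][o[1]:o[1]+40,o[0]:o[0]+50],(227,184),interpolation=cv2.INTER_CUBIC)
cv2.imwrite("pics/end.png",np.hstack([a,c]))
E
python3 mv.py
```

```text
t 24.38 tcp [ 457.5 -168.8  250.1] jaw yaw -152.1 tilt [ 0.005 -0.    -1.   ] q [-0.51 -0.29  1.92  0.    1.5   2.15] F [-0.3 -0.2 -0.5] open 85.8
```

View pics/end.png

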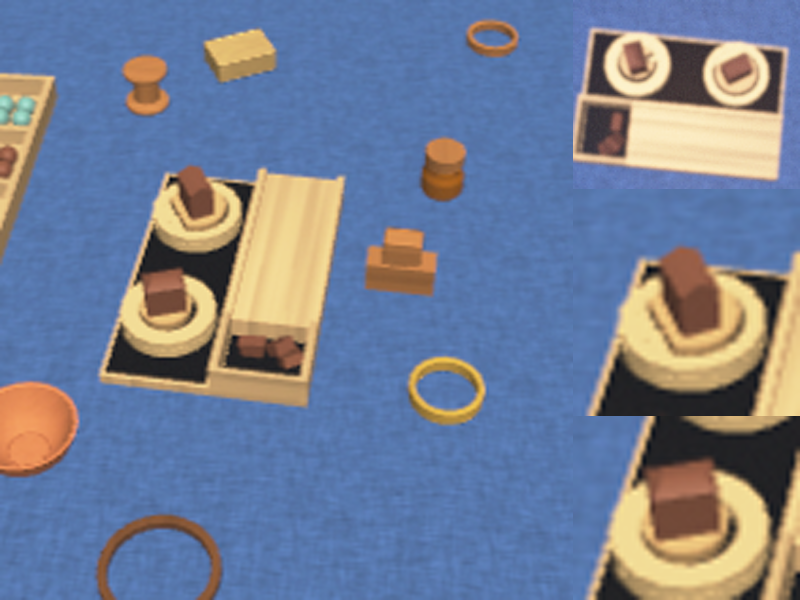

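Both carvings stand upright inside their recesses, at about (195,205) and (165,300). The chips are in the tray near (265,348), the scraper stands at (402,262), and the other goods look unmoved. Handing in.

```bash
python3 -c "
from station import ctrl
print(ctrl.finish_job())"
```

```text
the job is handed in; nothing more can be done
None
```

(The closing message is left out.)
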